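# Slide a block of nut brittle through a sprung flap into the collecting tray

## Robot

A 6-joint arm with a two-finger parallel gripper is mounted at the origin on the work surface. World frame = base frame: x ahead of the robot, y to its left, z up, the work surface at z = 0. Lengths are in m, angles in rad, forces in N, time in s.
With the tool pointing down it reaches from about 0.275 to 0.875 m from the base axis. Payload 12.5 kg.
Tool frame: the origin (TCP) lies on the centre line of the jaws, within the pads' length; the fingertips stand r.finger_overhang ahead of it and the grasp point (between the pads) lies 3 mm ahead of it (r.finger_overhang is the distance from the TCP to the fingertips, in m); z points along the fingers, y is the direction in which the jaws open and shut (so a half turn about z gives the same grasp; the last joint's range is limited). The gripper opens to 85 mm and grips with 20 to 120 N. Pads are 22 mm wide; open, the fingers measure 114 mm over their backs; the gripper's body (76 mm by 85 mm) begins 54 mm behind the grasp point. The pads swing forward as they close: fully open they stand 13 mm farther back than shut.
Start: joints at [1.232, 0.351, 1.652, -0, 1.139, -0.085], TCP at [0.138, 0.532, 0.253] pointing down, gripper open.
Joint ranges: [-2.75, 2.75], [-0.79, 2.1], [0.01, 2.65], [-1.57, 4.71], [0.07, 3.14], [-2.87, 2.87]. Speed limits (rad/s): [2.22, 2.22, 2.79, 3.14, 3.14, 3.14].

## Interface

Orientations are given as a unit quaternion [x, y, z, w].
In Python, from cell import r, optics gives the robot as it stands. The module is installed in compiled form; this text tells all that it offers. Calls block until the motion is done:
- r.move_to(position, orientation): joint-space move of the TCP to a pose.
- r.move_linear(position, rot=None, vel=0.15): straight line of the TCP; rot=None keeps the orientation; vel is the mean speed in m/s.
- r.set_joints(angles): joint-space move.
- r.set_gripper(opening, squeeze=None): opening from 0.0 (shut) to 1.0 (fully open); squeeze is the grip in N (None keeps the last); returns when the fingers have stopped.
- r.sleep(seconds).
- r.inverse_kinematics(position, orientation): joint angles nearest the present ones, or None.
- optics.get_image(name): name is "scene" or "top" or "wrist"; returns a dict with "pixels" (400x640x3 uint8, red, green, blue), "depth" (400x640 float32, m along the optical axis (not along the pixel's ray), 0 where there is no reading), "fx", "fy", "cx", "cy" (pixels), "D" ([k1, k2, p1, p2, k3] as OpenCV has them; the pictures are not rectified), "camera_from_world" (4x4, takes a point from world to camera coordinates); the wrist camera has in their place "mount" (4x4, takes a point from camera to tool coordinates, whose origin is the TCP and whose axes are the flange's). Camera axes: x right, y down, z forward; pixel columns grow to the right and rows downward; lengths in m; the calibration is good to about 2 mm. A picture is of the moment at which its call begins: read the wrist's pose just before it.
A pose or a line that the arm cannot do raises r.PlanningError and nothing moves.
- r.hand_in(): hands the job in, once; it reports no verdict.
Readings, each from a call of its own:
- r.current_t(): time.
- r.current_q(): joint angles.
- r.current_qvel(): joint speeds.
- r.current_effort(): joint torques, N m.
- r.current_tool_pos(): TCP position.
- r.current_ee_rot(): TCP orientation.
- r.current_contact_force(): force on the tool from outside, world axes, zero at the start.
- r.current_torque(): the same for the moment, N m.
- r.current_opening(): opening from 0.0 (shut) to 1.0 (fully open).
Only numpy, scipy, OpenCV 4.12 (cv2) and the standard library are available. Lean on these libraries where they do the work, as an engineer would, in place of code of your own. Each camera call takes 0.05 s, during which the arm holds its last target.

## Task

Without picking it up, push the block of nut brittle along its channel and through the doorway so that it drops into the collecting tray: push the sprung flap open with one finger and keep it held open while the other finger pushes the block through, so that the block itself never shoves against the flap. Then draw back so that the flap swings shut, and leave the jar, the tin and the scoop where they are.

Things in the scene. Friction and masses are not known exactly. Their poses are not given: they have to be found in the camera images.
- hatch: Fixed steel loading hatch. Origin on the counter under the middle of the doorway; x points through the doorway from the loading side (facing the robot) to the tray, y left, z up. In mm in this frame: a ledge, top at z 60, x -168 to 8, y -75 to 75, ends in a sheer edge at x 8. Doorway open at the top; posts to z 112: hinge post radius 6 at y 68, other at y -65 to -75.
- channel (a point): Middle of the block's channel, on the ledge at hatch x -90, y -33.5, z 60 mm (turns with the hatch). The channel runs along hatch x up to the flap and is 57 mm wide: at its right (hatch y -62) a rim 12 mm high, at its left a guide strip 10 mm high (hatch y -5 to 0, x -168 to -8).
- finger_lane (a point): Point on the free part of the ledge, left of the guide strip, at hatch x -30, y 30, z 60 mm. This part (hatch y 0 to 60, flat, nothing on it) leaves room for the finger that pushes the flap.
- tray (a point): Middle of the collecting tray's floor, at hatch x 78, y 0, z 5 mm. Open at the top; inside, hatch x 8 to 148, y -70 to 70; wall tops at z 45. It lies below the ledge's edge and below the flap's swing, so the block drops 55 mm into it once pushed past the edge.
- flap (a joint): Angle of the white flap: 0 shut, at most 1.45 rad; opens away from the robot (free end swings to hatch +x) about an upright hinge at hatch x 0, y 68. The panel, 6 mm thick, runs from 4 to 130 mm from the hinge (shut: hatch y 64 to -62) and from z 64 to 106 mm. A spring always shuts it: 0.24 N m when shut, 0.41 N m fully open.
- flap_push (a point): Point on the loading-side face of the flap, 42 mm from the hinge, mid-height (z 85 mm above the counter): a good place for a finger to push, left of the block's path. It moves with the flap.
- block: Loose block of nut brittle in a card tray, about 70 g: 44 (its x, along the channel) by 50 (its y) by 26 mm high. Origin at the centre of its underside; it stands on the ledge in the channel, its x roughly along the hatch's x.
- block_center (a point): Centre of the block, 13 mm above its underside.
- jar: Bystander: round jar with steel cap, radius 30, height 95 mm, standing on the counter beside the hatch. Origin at the centre of its underside.
- tin: Bystander: round aluminium tin, radius 34, height 58 mm, on the counter beside the hatch. Origin at the centre of its underside.
- scoop: Bystander: steel scoop lying on the counter, 190 long along its x (from -94 to 95), 60 wide, 30 mm high. Origin on its underside near the root of its blade; handle towards its -x.
There are look-alikes about, which are no part of the job. There is more than one size of the block; the job needs the smallest.

How it is judged:
By the outcome, as a careful person would: the job done as asked, in the order asked, and still so for the second after the job is handed in, with the robot touching nothing.
It also fails if it takes over 35 s, if anything falls off the work surface, if the arm or the gripper's body presses on something with over 40 N, if the wrist force passes 120 N, or if a joint passes its speed limit or range.

## Working session

There is one attempt and no reset: what is moved stays moved. The work goes in short steps, each a Python script; the robot and the scene stay as the last script left them, time stands still between calls to the robot, and variables do not carry over. Pictures are saved under pics/ and viewed, and the job is handed in when it is done.

```bash
mkdir -p pics; ls; python3 - <<'E'
from cell import r, optics
import cv2, numpy as np
print(r.current_t(), r.finger_overhang, r.current_tool_pos(), r.current_ee_rot(), r.current_opening())
for n in ["scene","top","wrist"]:
    im=optics.get_image(n)
    cv2.imwrite(f"pics/{n}0.png",im["pixels"][:,:,::-1])
    np.savez(f"{n}0.npz",**{k:np.array(v) for k,v in im.items()})
    print(n,[im[k] for k in("fx","fy","cx","cy","D")], im.get("camera_from_world",im.get("mount")))
print(r.current_t())
E
```

```text
pics
0.0 0.022 [0.13796279 0.53207989 0.252747  ] [ 1.26566119e-01  9.91957975e-01 -6.11130052e-04 -1.39173385e-04] 1.002550746172347
scene [462.72622104390166, 462.72622104390166, 310.0397746947003, 196.97700814840601, array([-0.12073167,  0.        ,  0.        ,  0.        ,  0.        ])] [[ 0.05609953  0.99838105  0.00938726 -0.06133252]
 [ 0.66659057 -0.03045308 -0.74480174 -0.28236898]
 [-0.74331007  0.04804048 -0.66721979  1.46433994]
 [ 0.          0.          0.          1.        ]]
top [365.8489787576637, 365.8489787576637, 321.3811660377488, 197.6504306199996, array([0.01480873, 0.        , 0.        , 0.        , 0.        ])] [[ 0.00733221 -0.9998605   0.01500725  0.04280065]
 [-0.9878931  -0.0095685  -0.15484078  0.56359809]
 [ 0.15496278 -0.01369023 -0.98782545  0.81226166]
 [ 0.          0.          0.          1.        ]]
wrist [312.6815404094188, 312.6815404094188, 317.1809322946327, 204.2587564423075, array([-0.05633899,  0.        ,  0.        ,  0.        ,  0.        ])] [[-6.87392111e-05 -9.47535782e-01 -3.19649709e-01  8.33411420e-02]
 [ 9.99999994e-01 -3.87780312e-05 -1.00095941e-04 -4.40062261e-04]
 [ 8.24490998e-05 -3.19649715e-01  9.47535779e-01 -1.21579997e-01]
 [ 0.00000000e+00  0.00000000e+00  0.00000000e+00  1.00000000e+00]]
0.15
```

View pics/scene0.png

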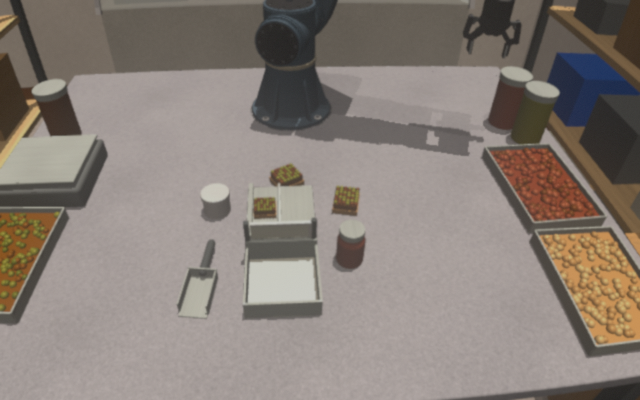

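View pics/top0.png

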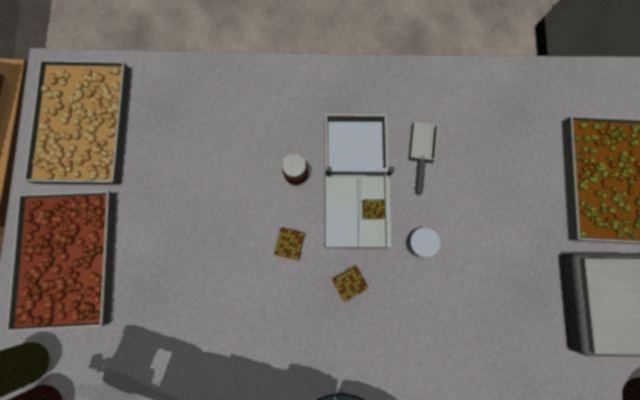

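View pics/wrist0.png

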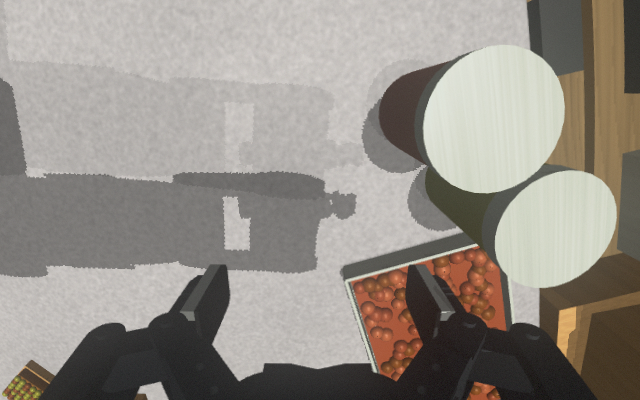

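The top view shows the hatch ledge (cols 326-391, rows 173-247), with the tray above it and the small block at about (373,209) in the right-hand channel. The two larger blocks lie on the counter. Next I'll measure them.

```bash
cat > h.py <<'E'
import numpy as np, cv2
def load(n): return dict(np.load(n))
def cloud(d,T=None):
    K=np.array([[d['fx'],0,d['cx']],[0,d['fy'],d['cy']],[0,0,1]],float)
    T=d['camera_from_world'] if T is None else T
    h,w=d['depth'].shape
    u,v=np.meshgrid(np.arange(w),np.arange(h))
    p=cv2.undistortPoints(np.stack([u.ravel(),v.ravel()],1).astype(float)[:,None],K,d['D'])[:,0]
    z=d['depth'].ravel().astype(float)
    c=np.c_[p*z[:,None],z]
    W=(c-T[:3,3])@T[:3,:3]
    W[z==0]=np.nan
    return W.reshape(h,w,3)
def pix2plane(d,uv,z):
    K=np.array([[d['fx'],0,d['cx']],[0,d['fy'],d['cy']],[0,0,1]],float)
    T=d['camera_from_world']; R=T[:3,:3]; o=-R.T@T[:3,3]
    p=cv2.undistortPoints(np.array(uv,float).reshape(-1,1,2),K,d['D'])[:,0]
    ray=np.c_[p,np.ones(len(p))]@R
    return o+ray*((z-o[2])/ray[:,2])[:,None]
E
python3 - <<'E'
from h import *
d=load('top0.npz'); W=cloud(d)
cv2.imwrite('pics/topz.png',cv2.resize(d['pixels'][100:260,260:450,::-1],None,fx=4,fy=4,interpolation=cv2.INTER_CUBIC)[:600])
s=load('scene0.npz')
cv2.imwrite('pics/scenez.png',cv2.resize(s['pixels'][155:325,170:370,::-1],None,fx=3.5,fy=3.5,interpolation=cv2.INTER_CUBIC))
# ledge
for n in('top0','scene0'):
    D=load(n+'.npz');C=cloud(D)
    c0=C[210,340] if n=='top0' else C[205,297]
    print(n,c0)
    Z=C[...,2]; near=np.hypot(C[...,0]-c0[0],C[...,1]-c0[1])<0.2
    m=(near&(abs(Z-0.060)<0.006)).astype(np.uint8)
    k,l,st,ce=cv2.connectedComponentsWithStats(m)
    for i in range(1,k):
        if st[i,4]<60: continue
        P=C[l==i]; r=cv2.minAreaRect((P[:,:2]*1000).astype(np.float32)); print(st[i],r,np.median(P[:,2]))
E
```

```text
top0 [0.53258107 0.00505149 0.05939263]
[ 325  171   61   76 3736] ((537.8575439453125, -29.066482543945312), (173.51333618164062, 136.9915008544922), 0.31377553939819336) 0.05950065181765926
[410 227  17  27 280] ((469.4532470703125, -169.25523376464844), (28.523197174072266, 62.576717376708984), 72.93621826171875) 0.05750295705511772
scene0 [0.51827305 0.00241405 0.06044324]
[210 184  20  20 238] ((468.117431640625, -173.03851318359375), (35.02671813964844, 66.26475524902344), 77.63945007324219) 0.058245634036960967
[ 281  185   35   36 1140] ((508.2890319824219, 3.6537094116210938), (74.41822052001953, 120.66455078125), 89.6312026977539) 0.06098019111957691
[252 186  27  36 455] ((508.2870178222656, -68.50495147705078), (57.01435089111328, 120.33843994140625), 89.95674896240234) 0.06106485678214075
[245 236  73   9 402] ((620.4821166992188, -34.159095764160156), (14.085284233093262, 150.5467529296875), 0.20441356301307678) 0.05993442668254716
[336 241  29  12 125] ((647.7337036132812, 106.7917251586914), (57.74489212036133, 25.358388900756836), 83.3664779663086) 0.06045061715520586
```

View pics/topz.png

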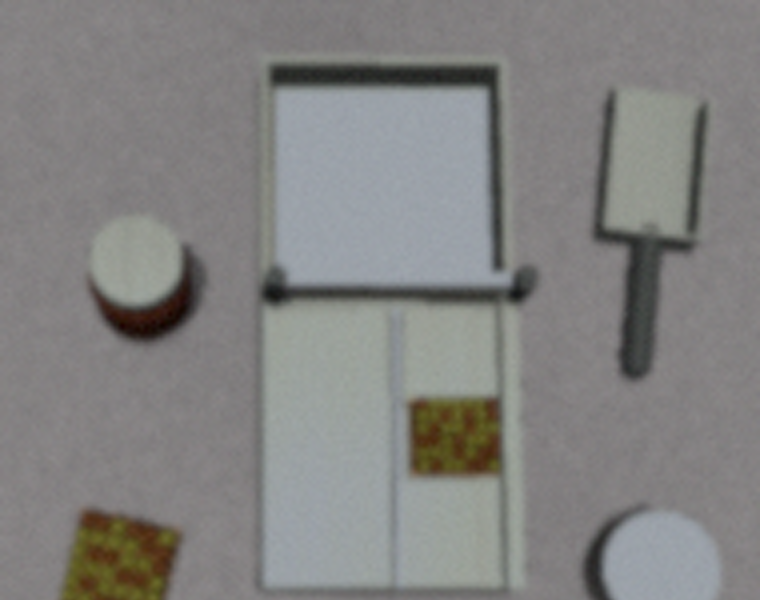

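View pics/scenez.png

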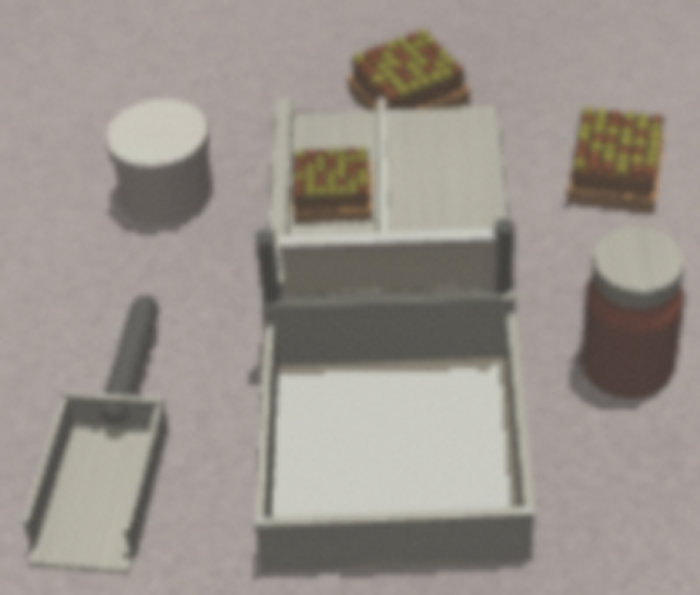

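```bash
python3 - <<'E'
from h import *
d=load('top0.npz'); W=cloud(d)
f=lambda a,z:np.round(pix2plane(d,[[260+(a[0]+.5)/4-.5,100+(a[1]+.5)/4-.5]],z)[0]*1000,1)
print('near-left ledge corner',f((262,588),.06),'left edge far',f((262,300),.06))
print('near right rim',f((524,588),.072), 'rim inner near',f((507,588),.072),'rim inner far',f((500,305),.072))
print('guide L near',f((392,586),.07),'R near',f((399,586),.07),'L far',f((388,312),.07),'R far',f((403,312),.07))
print('tray far wall corners outer',f((261,57),.045),f((506,57),.045))
print('posts top',f((273,276),.112),f((527,272),.112))
print('flap far edge/near',f((400,272),.106),f((400,288),.106))
print('block top corners',[f(p,.086) for p in((408,398),(499,398),(497,475),(410,475))])
# depth-based posts / flap
Z=W[...,2]
for lo,hi in((.095,.125),(.08,.093)):
    m=(Z>lo)&(Z<hi)&(abs(W[...,0]-.55)<.13)&(W[...,1]>-.13)&(W[...,1]<.07)
    P=W[m]*1000; print(lo,len(P),P.min(0),P.max(0),np.median(P,0))
# flap line fit by depth in both views
for n in('top0','scene0'):
    C=cloud(load(n+'.npz'))
    m=(C[...,2]>.1)&(C[...,2]<.11)&(abs(C[...,0]-.62)<.04)&(C[...,1]>-.09)&(C[...,1]<.02)
    P=C[m]*1000; print(n,len(P),np.polyfit(P[:,1],P[:,0],1),P[:,0].mean(),P[:,1].mean())
    # block: z 80-90
    m=(C[...,2]>.081)&(C[...,2]<.091)&(abs(C[...,0]-.54)<.05)&(C[...,1]>-.11)&(C[...,1]<.0)
    print(cv2.minAreaRect((C[m][:,:2]*1000).astype(np.float32)),C[m].mean(0))
E
```

```text
near-left ledge corner [449.4  38.6  60. ] left edge far [614.7  39.5  60. ]
near right rim [ 450.3 -106.5   72. ] rim inner near [450.2 -97.   72. ] rim inner far [610.6 -96.3  72. ]
guide L near [450.8 -33.4  70. ] R near [450.8 -37.3  70. ] L far [606.2 -32.4  70. ] R far [606.3 -41.   70. ]
tray far wall corners outer [768.3  40.7  45. ] [ 770.2 -108.    45. ]
posts top [616.6  34.9 112. ] [ 620.3 -103.8  112. ]
flap far edge/near [621.  -35.1 106. ] [612. -35. 106.]
block top corners [array([554.1, -41.3,  86. ]), array([554.6, -92. ,  86. ]), array([511.6, -90.1,  86. ]), array([511.2, -42. ,  86. ])]
0.095 292 [ 611.19523744 -108.28168717   95.82993633] [623.18234777  38.96513791 113.87446355] [616.42842048 -35.92568957 105.62250282]
0.08 476 [ 514.39476165 -107.90770823   80.0138546 ] [617.25662819  38.33471624  92.89415278] [541.24321494 -66.74419084  84.03902911]
top0 199 [-9.49835589e-03  6.16614752e+02] 616.9477269260415 -35.05601497240407
((534.7859497070312, -69.17666625976562), (40.612525939941406, 45.583946228027344), 0.26345759630203247) [ 0.53500255 -0.06882943  0.08405836]
scene0 273 [-1.24540950e-02  6.18003396e+02] 618.4345278589561 -34.617667094335076
((536.4178466796875, -68.81629943847656), (42.93708038330078, 46.31985092163086), 1.235798716545105) [ 0.53731901 -0.06906588  0.08515991]
```

The hatch origin is at about (0.618, -0.034), yaw about 0.4°. The block centre is at hatch (-83, -33). Next I'll measure the finger geometry from the wrist depth, in the tool frame.

```bash
python3 - <<'E'
from h import *
d=load('wrist0.npz')
M=d['mount']; C=cloud(d,np.linalg.inv(M))*1000
m=np.isfinite(C[...,2])&(C[...,2]<60)
P=C[m]
print(len(P),P.min(0),P.max(0))
for z0 in range(-90,40,6):
    for s in(1,-1):
        q=P[(P[:,2]>=z0)&(P[:,2]<z0+6)&(P[:,1]*s>0)]
        if len(q)>5: print(z0,s,len(q),'x',np.round(np.percentile(q[:,0],[1,50,99]),1),'y',np.round(np.percentile(q[:,1],[1,50,99]),1))
E
```

```text
33644 [-12.01292016 -75.05640623 -71.98487659] [21.61835101 74.28433609  8.55185634]
-72 1 1117 x [12.3 18.  20.6] y [14.1 26.7 70.5]
-72 -1 1110 x [12.2 17.9 20.5] y [-71.  -27.6 -15.1]
-66 1 3353 x [ 8.4 13.2 19.1] y [ 0.5 28.2 70.8]
-66 -1 3398 x [ 8.2 13.2 19.1] y [-71.8 -28.8  -0.8]
-60 1 2988 x [ 6.  12.8 19. ] y [ 0.6 32.2 71.4]
-60 -1 3069 x [ 5.7 12.8 19. ] y [-72.4 -32.7  -0.8]
-54 1 2102 x [-7.7 11.8 18.5] y [ 2.6 61.8 72.4]
-54 -1 2099 x [-7.4 11.8 18.6] y [-73.3 -62.8  -3.4]
-48 1 3164 x [-9.8  7.4 14.9] y [37.6 57.6 72.8]
-48 -1 3163 x [-9.6  7.4 15. ] y [-73.8 -58.3 -38.7]
-42 1 1074 x [ 7.2 12.9 15.1] y [39.3 53.1 72. ]
-42 -1 1084 x [ 7.1 12.9 15.2] y [-73.3 -54.3 -40.3]
-36 1 323 x [ 4.6 12.5 14.8] y [42.1 48.1 64.5]
-36 -1 303 x [ 2.7 12.4 14.8] y [-65.2 -48.7 -42.6]
-30 1 546 x [-2.4  9.4 12.7] y [41.9 43.1 53.7]
-30 -1 556 x [-3.4  9.3 12.8] y [-55.2 -44.2 -42.6]
-24 1 550 x [-9.   8.1 12.7] y [41.8 42.6 55.6]
-24 -1 523 x [-9.2  8.1 12.8] y [-56.6 -43.6 -42.7]
-18 1 476 x [-9.5  8.1 12.8] y [41.7 42.5 55.6]
-18 -1 490 x [-9.3  8.1 12.6] y [-56.4 -43.5 -42.7]
-12 1 417 x [-9.4  7.9 12.6] y [41.8 42.7 55.8]
-12 -1 422 x [-9.4  7.9 12.8] y [-56.4 -43.4 -42.7]
-6 1 364 x [-9.4  8.  12.7] y [42.  42.6 55.2]
-6 -1 366 x [-9.4  7.9 12.8] y [-56.6 -43.3 -42.6]
0 1 256 x [-9.3  6.2 12.6] y [41.9 42.4 54. ]
0 -1 248 x [-9.5  6.5 12.5] y [-54.7 -43.3 -42.7]
6 1 46 x [-7.5  1.1 10.1] y [42.  42.3 42.8]
6 -1 37 x [-7.4  2.9  9.3] y [-43.7 -43.4 -42.8]
```

Measured with the gripper open: the fingertips sit about 8.5 mm ahead of the TCP, with finger centres at tool y ±49.

Plan: turn the jaws 45° so the left finger leads, with the right finger behind the block, then push in one straight line. The flap should open to about 1.3 rad and stay well ahead of the block.

```bash
cat >> h.py <<'E'
from scipy.spatial.transform import Rotation as Ro
O=np.array([.618,-.034]); YAW=.006
def quat(psi,flip):
    # tool y in hatch = (sin psi, cos psi)
    a=np.pi/2-psi+YAW
    y=np.array([np.cos(a),np.sin(a),0])*(-1 if flip else 1); z=np.array([0,0,-1.]); x=np.cross(y,z)
    return Ro.from_matrix(np.c_[x,y,z]).as_quat()
def hw(x,y,z):
    c,s=np.cos(YAW),np.sin(YAW)
    return np.array([O[0]+(c*x-s*y)/1000,O[1]+(s*x+c*y)/1000,z/1000])
PSI=np.pi/4
def tcp(bx,by,z): # tool centre for finger B centre at hatch bx,by
    return hw(bx+49*np.sin(PSI),by+49*np.cos(PSI),z)
E
python3 - <<'E'
from h import *
from cell import r, optics
q0=np.array(r.current_q())
for f in(0,1):
    for bx in(-125,-10):
        q=r.inverse_kinematics(tcp(bx,-33,76.5),quat(PSI,f)); print(f,bx,q if q is None else np.round(q,2))
qs=[r.inverse_kinematics(tcp(-125,-33,200),quat(PSI,f)) for f in(0,1)]
f=int(np.argmin([np.abs(np.array(q)-q0).max() if q is not None else 99 for q in qs])); print('flip',f)
open('flip','w').write(str(f))
r.move_to(tcp(-125,-33,200),quat(PSI,f)); print(r.current_t())
r.move_linear(tcp(-125,-33,115),vel=.12)
print(r.current_t(),r.current_tool_pos(),tcp(-125,-33,115),r.current_contact_force())
for n in('scene','top','wrist'):
    im=optics.get_image(n); cv2.imwrite(f'pics/{n}1.png',im['pixels'][:,:,::-1]); np.savez(f"{n}1.npz",**{k:np.array(v) for k,v in im.items()})
E
```

```text
0 -125 [-0.15  0.57  1.84 -0.    0.74 -0.94]
0 -10 [-0.12  0.73  1.51 -0.    0.9  -0.91]
1 -125 [-0.15  0.57  1.84 -0.    0.74  2.2 ]
1 -10 [-0.12  0.73  1.51 -0.    0.9   2.23]
flip 0
2.5917
3.45 [ 0.52804479 -0.03287692  0.11559019] [ 0.52763997 -0.0328939   0.115     ] [ 0.76926963  0.78620038 -0.70744556]
```

```bash
python3 - <<'E'
from h import *
t=cv2.imread('pics/top1.png')[110:270,260:450]; s=cv2.imread('pics/scene1.png')[120:320,170:370]
cv2.imwrite('pics/c1.png',np.hstack([cv2.resize(t,(475,400),interpolation=cv2.INTER_CUBIC),cv2.resize(s,(320,320),interpolation=cv2.INTER_CUBIC)[:, :] if 0 else cv2.resize(s,(320,400))]))
E
```

```text
(no output)
```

View pics/c1.png

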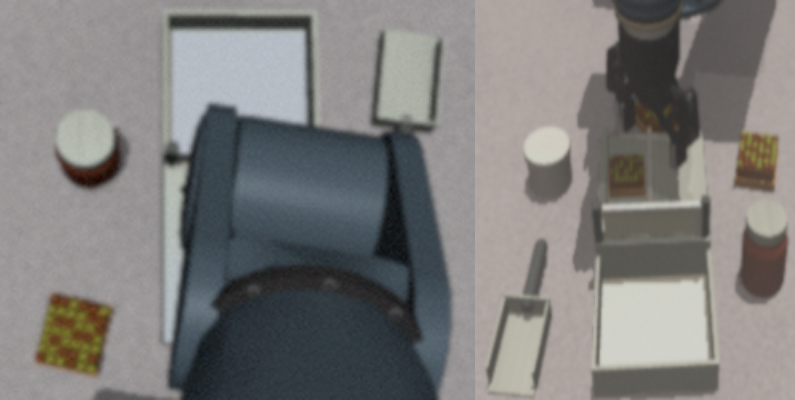

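View pics/wrist1.png

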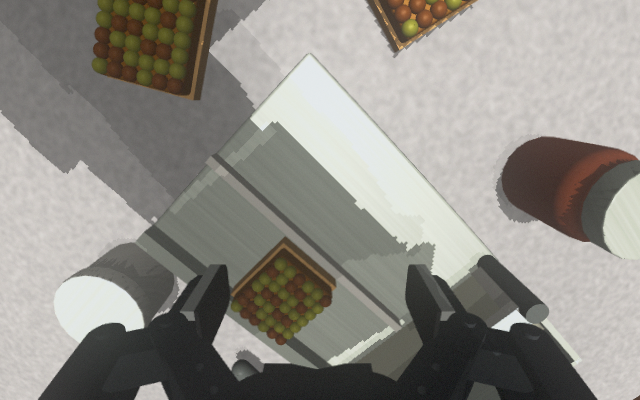

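The right finger is above the channel behind the block. The block's rear edge runs from (232,293) to (287,238) in the wrist view. I'll check that gap in wrist coordinates before descending.

```bash
python3 - <<'E'
from h import *
from cell import r
p=np.array(r.current_tool_pos()); R=Ro.from_quat(r.current_ee_rot()).as_matrix()
d=load('wrist1.npz'); C=cloud(d,np.linalg.inv(d['mount'])); W=C@R.T+p
c,s=np.cos(YAW),np.sin(YAW)
Hx=((W[...,0]-O[0])*c+(W[...,1]-O[1])*s)*1000; Hy=(-(W[...,0]-O[0])*s+(W[...,1]-O[1])*c)*1000; Z=W[...,2]*1000
m=(C[...,2]>.012)
b=m&(Z>80)&(Z<92)&(Hx>-140)&(Hx<-30)&(Hy<-8)&(Hy>-60)
print('block',cv2.minAreaRect(np.c_[Hx[b],Hy[b]].astype(np.float32)),np.percentile(Hx[b],[1,99]),np.percentile(Hy[b],[1,99]),np.median(Z[b]))
g=m&(Z>66.5)&(Z<75)&(abs(Hy+2.5)<8)&(Hx>-165)&(Hx<-20); print('guide y',np.percentile(Hy[g],[3,97]),np.median(Z[g]))
l=m&(abs(Z-60)<5)&(Hy>10)&(Hy<100)&(Hx>-150)&(Hx<-20); print('ledge left',np.percentile(Hy[l],[1,99]),np.median(Z[l]))
f=m&(Z>100)&(Z<109)&(abs(Hx)<25); print('flap x',np.median(Hx[f]),np.percentile(Z[f],[5,95]))
E
```

```text
block ((-84.75450134277344, -35.09113311767578), (42.35349655151367, 47.33883285522461), 1.6786417961120605) [-105.33554512  -65.14764559] [-56.57251449 -11.93291138] 85.51171346071828
guide y [-9.92858288 -0.9252975 ] 70.73042761513057
ledge left [10.7141579  73.03946709] 60.9486817134564
flap x -5.847430629155333 [100.21048629 103.74234572]
```

```bash
python3 - <<'E'
from h import *
from cell import r, optics
r.move_linear(tcp(-129,-34,115),vel=.05)
r.move_linear(tcp(-129,-34,76.5),vel=.06)
print(r.current_t(),r.current_tool_pos(),tcp(-129,-34,76.5),r.current_contact_force())
for bx in(-75,-55):
    r.move_linear(tcp(bx,-34,76.5),vel=.05); print(bx,r.current_t(),np.round(r.current_contact_force(),1),np.round(r.current_torque(),2))
for n in('scene','wrist'):
    im=optics.get_image(n); cv2.imwrite(f'pics/{n}2.png',im['pixels'][:,:,::-1])
s=cv2.imread('pics/scene2.png')[120:320,170:370]; w=cv2.imread('pics/wrist2.png')
cv2.imwrite('pics/c2.png',np.hstack([cv2.resize(s,(360,360),interpolation=cv2.INTER_CUBIC),cv2.resize(w,(440,275))[:,:] if 0 else cv2.resize(w,(440,360))]))
E
```

```text
4.6417 [ 0.52378843 -0.03393685  0.07661907] [ 0.52364604 -0.03391789  0.0765    ] [0.38237095 0.27506759 0.23401032]
-75 5.875 [-8.7 -0.9  6.5] [0.17 0.79 0.29]
-55 6.425 [-14.2   2.9  12.4] [0.86 1.27 0.68]
```

View pics/c2.png

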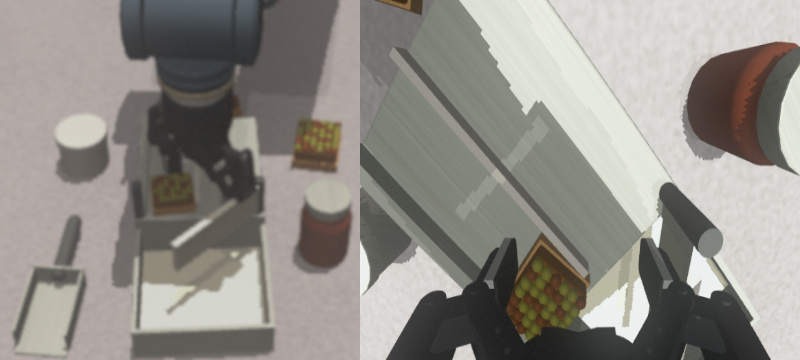

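The scene view shows the flap swung open to about 0.7 rad at (215,225), held by the left finger. The block's front, at (172,205), is at the doorway and clear of it. I'll continue.

```bash
python3 - <<'E'
from h import *
from cell import r, optics
for bx in(-40,-27):
    r.move_linear(tcp(bx,-34,76.5),vel=.05); print(bx,r.current_t(),np.round(r.current_contact_force(),1),np.round(np.array(r.current_tool_pos())-tcp(bx,-34,76.5),4),round(r.current_opening(),3))
im=optics.get_image('scene'); s=im['pixels'][140:320,200:380,::-1]
cv2.imwrite('pics/s3.png',cv2.resize(s,(540,540),interpolation=cv2.INTER_CUBIC))
E
```

```text
-40 6.975 [-15.3  -1.9  10.9] [-0.0016  0.0002 -0.0001] 1.003
-27 7.3833 [-11.   -3.7   7.3] [-0.0009 -0.0003 -0.0001] 1.0
```

View pics/s3.png

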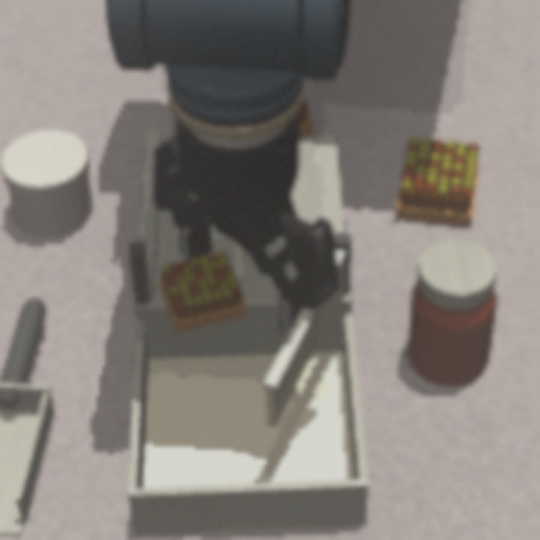

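The block overhangs the edge, slightly yawed with its right side leading. The flap's free end at (272,380) is well clear. I'll finish the push with a small shift to the left.

```bash
python3 - <<'E'
from h import *
from cell import r, optics
ims=[]
for bx,by in((-18,-32),(-9,-31)):
    r.move_linear(tcp(bx,by,76.5),vel=.05); print(bx,r.current_t(),np.round(r.current_contact_force(),1),round(r.current_opening(),3))
    im=optics.get_image('scene'); ims.append(cv2.resize(im['pixels'][180:320,220:360,::-1],(400,400),interpolation=cv2.INTER_CUBIC))
cv2.imwrite('pics/s4.png',np.hstack(ims))
E
```

```text
-18 7.7667 [-7.9 -4.9  6. ] 1.002
-9 8.15 [-6.7 -4.7  2.1] 1.003
```

View pics/s4.png

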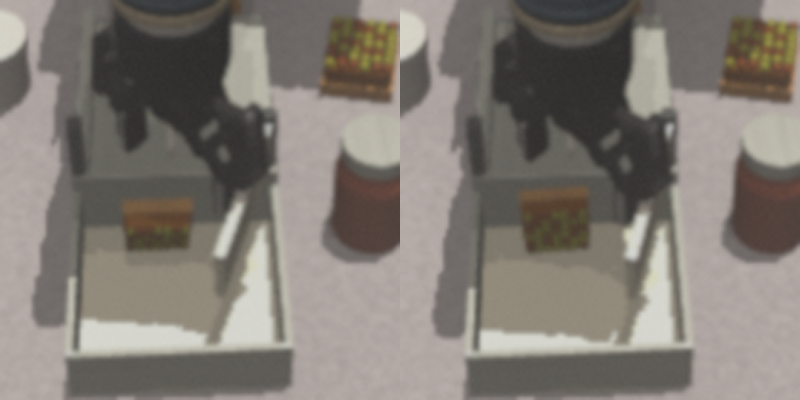

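The block went over the edge and is at (555,220), on its nose in the tray or still falling. I'll look again before drawing back.

```bash
python3 - <<'E'
from h import *
from cell import r, optics
r.sleep(.5)
im=optics.get_image('scene'); cv2.imwrite('pics/s5.png',cv2.resize(im['pixels'][180:320,220:360,::-1],(400,400),interpolation=cv2.INTER_CUBIC))
C=cloud(im); px=im['pixels'].astype(int)
m=(px[...,0]-px[...,2]>30); m[:230]=0; m[300:]=0; m[:,:250]=0; m[:,315:]=0
P=C[m]*1000; print(len(P),P.min(0),P.max(0),np.median(P,0))
E
```

```text
228 [626.49303521 -74.5060634   12.43674197] [653.90303957 -26.63700887  52.43326299] [640.9106865  -49.57326775  48.67029073]
```

View pics/s5.png

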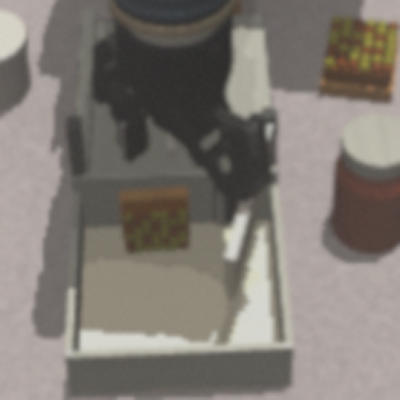

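The block is at rest on the tray floor, standing on its front end with its top at about z 49 mm, below the flap's lower edge at 64 mm. Now I'll draw back along the channel, lift and move clear.

```bash
python3 - <<'E'
from h import *
from cell import r, optics
r.move_linear(tcp(-40,-33,76.5),vel=.06)
r.move_linear(tcp(-120,-33,76.5),vel=.06); print(r.current_t(),np.round(r.current_contact_force(),1))
r.move_linear(tcp(-120,-33,200),vel=.12)
r.move_to([.138,.45,.27],r.current_ee_rot()); r.sleep(.3)
print(r.current_t(),np.round(r.current_contact_force(),1))
for n in('scene','top'):
    im=optics.get_image(n); cv2.imwrite(f'pics/{n}6.png',im['pixels'][:,:,::-1]); np.savez(f"{n}6.npz",**{k:np.array(v) for k,v in im.items()})
t=cv2.imread('pics/top6.png')[100:260,260:450]; s=cv2.imread('pics/scene6.png')[155:325,170:370]
cv2.imwrite('pics/c6.png',np.hstack([cv2.resize(t,(400,337),interpolation=cv2.INTER_CUBIC),cv2.resize(s,(396,337),interpolation=cv2.INTER_CUBIC)]))
C=cloud(load('top6.npz'))
m=(C[...,2]>.1)&(C[...,2]<.11)&(abs(C[...,0]-.62)<.04)&(C[...,1]>-.09)&(C[...,1]<.02)
P=C[m]*1000; print(len(P),np.polyfit(P[:,1],P[:,0],1),P[:,0].mean())
# bystander change
a,b=load('top0.npz')['pixels'].astype(int),load('top6.npz')['pixels'].astype(int)
D=abs(a-b).max(2)
for n,(u0,u1,v0,v1) in dict(jar=(280,310,150,188),tin=(405,445,224,262),scoop=(405,440,118,198),blkA=(272,308,225,262),blkB=(330,370,262,302)).items(): print(n,np.percentile(D[v0:v1,u0:u1],[50,95,100]))
E
```

```text
10.9 [0.  0.8 0. ]
14.6167 [0.3 0.5 0.3]
200 [-9.06285745e-03  6.16678127e+02] 616.9944318511151
jar [ 3.  7. 21.]
tin [2. 5. 8.]
scoop [ 2.  5. 10.]
blkA [ 3.  7. 14.]
blkB [ 3.  7. 18.]
```

View pics/c6.png

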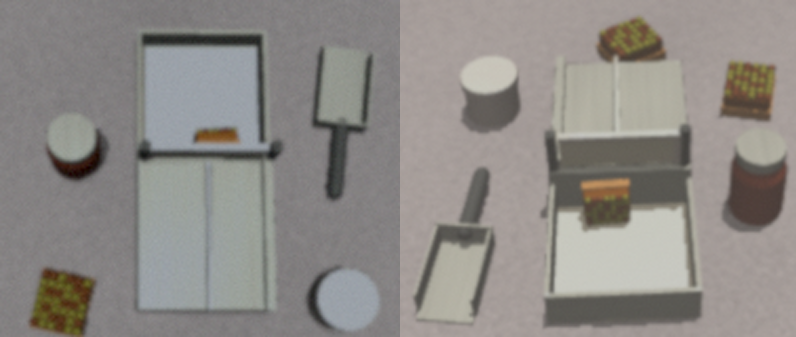

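The flap is shut, the block is in the tray at (607,203), and the bystanders are unmoved. I'm handing in.

```bash
python3 -c "
from cell import r
r.hand_in(); print(r.current_t())"
```

```text
the job is handed in; nothing more can be done
the job is handed in; nothing more can be done
```

The small block of brittle is in the collecting tray, the flap is shut again, and I handed the job in at about 14.7 s.

**What I did:** With the open gripper turned 45°, the left finger led and pushed the flap open, to about 1.3 rad by design. It held the flap there while the right finger pushed the block along the channel and over the edge. I then drew straight back, so the flap swung shut behind the finger, lifted and moved clear.

**What the last checks showed:**
- **Flap:** its line and position match the first picture to within 0.1 mm, so it is shut.
- **Block:** it is at rest in the tray, standing on its front end close to the ledge wall. Its top is at about z 49 mm, below the flap's lower edge at 64 mm. In the pictures taken during the push it stayed clear of the flap.
- **Jar, tin, scoop and larger blocks:** their areas in the top picture are unchanged apart from image noise.
- **Forces:** the wrist force read at the stops peaked at about 20 N, and was close to zero at the end.

**Unexpected:**
- **Upward force:** the tool read up to 12 N upward during the push, and I did not find out why.
- **Block yaw:** the block turned slightly at the edge, with its right side leading, so I shifted the last part of the push 3 mm to the left.

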